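# Shut a pump module's service cover and lock its quarter-turn stud

### The job

Swing the open service cover of the pump module gently down until it is shut, then push its orange-winged stud in, lined up with the yellow marks, and turn it a quarter turn clockwise so that it locks and stays in when you let go. Feel for the bottom of the stud's travel and do not force it (no more than 20 N against its receptacle while pushing and turning), and leave the other things on the bench where they are.

Things in the scene. Friction and masses are not known exactly. Their poses are not given: they have to be found in the camera images.
- housing: dark teal pump module, fixed: open-topped box 200 mm (its x) by 180 mm (y), 86 mm tall, with a 75 mm tall dark strip, 40 mm deep, along its far (+x) side. Origin under the centre of the 200 x 180 mm box, on the bench; x points to the hinge side, z up. The stud is at x = -60, y = 0 mm when the cover is shut
- cover_hinge (a point): middle of the cover's hinge line, on the module at x = +98, z = 86 mm, the line parallel to the module's y; axes those of the cover (x from free edge to hinge, z out of its top face)
- cover (a joint): angle of the light grey metal cover (196 mm from hinge to free edge, 176 wide, 4 thick, 0.3 kg), rad: 0 shut flat on the module (top face 90 mm above the bench), grows as its free edge on the module's -x side rises. The hinge is stiff: the cover stays where it is left; 2 to 6 N down near the free edge shuts it
- stud_wing (a point): centre of the stud's orange wing: a bar 40 mm long (this frame's x), 10 thick (y), 24 tall (z) on a dark round flange 34 mm across, 4 thick. Flange top 12 mm below this point, wing top 12 mm above. The stud is on the cover's middle line, 38 mm from the free edge; cover shut and stud out, this point is 45 mm above the cover's top face
- stud_push (a joint): how far the stud is pushed in, m: 0 out (its spring holds it there), at most 0.028. The spring pushes back with 4 N at first and 0.35 N more per mm. Locked, it stays 9 to 22 mm in
- stud_turn (a joint): turn of the stud, rad, growing clockwise seen from above: 0 = wing parallel to the module's x, in line with the two yellow marks on the cover, where the cross-pin fits its slot; 1.57 = locked direction, wing across; stops at -0.35 and 1.62. Off line by more than about 0.15 the pin lands on the brass ledge 2 to 14 mm down and does not pass
- crosspin: steel pin across the stud's lower end (29 mm long along its x, 5 thick; origin at its middle). Beside the slot's ledge it cannot turn. It meets the receptacle floor 13 to 26 mm down, differing by module, to be felt as a sharp rise; only the last 2 mm above the floor are free for turning. Once turned, its spring lifts it 4 mm off the floor into a notch; may bear 20 N
- screwdriver: screwdriver, about 200 mm long, lying beside the module on its right (-y) side; origin on its underside
- vial_a: small glass vial with blue cap, 24 mm across, 45 mm tall, upright left of the module; origin at the centre of its underside
- vial_b: a second such vial
- amber_bottle: amber glass bottle, 70 mm across, 150 mm tall, upright on the left of the bench; origin under its centre
- beaker: glass beaker, 68 mm across, 85 mm tall, on the right of the bench; origin under its centre
- tip_box: blue pipette tip box 120 x 85 x 60 mm, on the right of the bench; origin under its centre
- wrench: steel wrench lying on the left of the bench; origin on its underside

How it is judged:
By the outcome, as a careful person would: the job done as asked, in the order asked, and still so for the second after the job is handed in, with the robot touching nothing.
It also fails if it takes over 64 s, if anything falls off the work surface, if the arm or the gripper's body presses on something with over 40 N, if the wrist force passes 120 N, or if a joint passes its speed limit or range.

### The arm

A 7-joint arm with a two-finger parallel gripper is mounted at the origin on the work surface. World frame = base frame: x ahead of the robot, y to its left, z up, the work surface at z = 0. Lengths are in m, angles in rad, forces in N, time in s.
With the tool pointing down it reaches from about 0.4 to 0.85 m from the base axis. Payload 4.5 kg.
Tool frame: the origin (TCP) lies midway between the tips of the shut fingers; the grasp point (between the pads) lies 19 mm behind it; z points along the fingers, y is the line along which they close (so a half turn about z gives the same grasp; the last joint's range is limited). The gripper opens to 88 mm and grips with 3 to 60 N. Pads are 18 mm wide; open, the fingers measure 123 mm over their backs; the gripper's body (75 mm by 187 mm) begins 45 mm behind the grasp point.
Start: joints at [-1.106, 0.689, -0.195, 1.565, 0.157, 0.902, -0.215], TCP at [0.261, 0.568, 0.239] pointing down, gripper open.
Joint ranges: [-3.01, 3.01], [-0.46, 2.08], [-1.47, 1.51], [0.13, 2.56], [-1, 4.14], [0.04, 2.09], [-2.66, 2.66]. Speed limits (rad/s): [2.57, 2.57, 3.14, 3.14, 3.14, 3.14, 3.14].

### API

Orientations are given as a unit quaternion [x, y, z, w].
In Python, from plant import r gives the robot as it stands.
- The arm moves only by the tool carry_out, never from a script. Its argument "plan" is a list of rows, each an object with "rot": the turn, a rotation vector about the tool's x, y, z in rad, a list of three; "xyz": the shift along the tool's x, y, z in m, a list of three; "grip": the closure in counts, from 0 (fully open) to 255 (shut). In form: [{"rot": [wx, wy, wz], "xyz": [dx, dy, dz], "grip": grip}, ...]. A call has 1 to 8 rows; each row is the pose to reach, as a shift and turn from the pose commanded when the call began, along the tool's axes at that moment; what a row does not reach only later rows make up. A row lasts 1/12 s, in which the tool goes at most 41.7 mm and 7.16 degrees, less where a joint would pass 70% of its speed; a pose out of reach is approached as far as the arm can. A call with a gripper value outside its range is refused whole. The fingers move at their own pace and stop on an object; "squeeze" is the grip in N (left out, the last holds). Time passes only in rows, so rows that repeat a pose let the fingers close. It gives the time, the measured TCP pose, the force, the opening and the grip force at its end, in the units of the state.
- r.get_state(): the state, without advancing time (a new reading comes with each control period).
- r.snapshot(name): name is "scene" or "top" or "wrist"; returns the picture (480x640x3 uint8, red, green, blue); there is no depth.
- r.camera_params(name): a dict with "fx", "fy", "cx", "cy" (pixels), "position" and "attitude" of the camera in the world; the wrist camera has in their place "hand_eye" (4x4, takes a point from camera to tool coordinates, whose origin is the TCP and whose axes are the flange's). Camera axes: x right, y down, z forward; pixel columns grow to the right and rows downward; lengths in m; the calibration is good to about 2 mm. A picture is of the moment at which its call begins: read the wrist's pose just before it. camera_params takes no time and is no camera call.
- r.finish_job(): hands the job in; it is judged then, once.
The state is a dict: "clock": time; "q": joint angles; "qd": joint speeds; "joint_torque": joint torques, N m; "tool_pos": TCP position; "eef_rot": TCP orientation; "contact_force": force on the tool from outside, world axes, zero at the start; "moment": the same for the moment, N m; "opening": opening from 0.0 (shut) to 1.0 (fully open); "finger_force": force on a finger pad.
Only numpy, scipy, OpenCV 4.12 (cv2) and the standard library are available. Lean on these libraries where they do the work, as an engineer would, in place of code of your own. Each camera call takes 0.05 s, during which the arm holds its last target. There are 200 camera calls.

## Working session

There is one attempt and no reset: what is moved stays moved. The work goes in short steps, Python scripts to look and compute and a tool call to move; the robot and the scene stay as the last step left them, time stands still between calls to the robot, and variables do not carry over. Pictures are saved under pics/ and viewed, at most 10 in all, crops included, and the job is handed in when it is done.

Besides the shell and the picture viewer there is one more tool, called as name(argument=value, ...) on one line, values as JSON. carry_out: Moves the arm, as the interface text tells. Its arguments: {"type":"object","properties":{"plan":{"type":"array"},"squeeze":{"type":"number"}},"required":["plan"]}

```bash
mkdir -p pics; ls
python3 - <<'E'
from plant import r
import cv2, json
s=r.get_state()
print({k:s[k] for k in('clock','tool_pos','eef_rot','contact_force','opening')})
for n in('scene','top','wrist'):
    cv2.imwrite(f'pics/{n}0.png',r.snapshot(n)[:,:,::-1]); print(n,r.camera_params(n))
E
```

```text
pics
{'clock': 0.0, 'tool_pos': array([0.26074585, 0.56729717, 0.23790928]), 'eef_rot': array([ 2.13676488e-01,  9.76904030e-01, -9.22894395e-04, -1.48338538e-04]), 'contact_force': array([-0.43756878, -0.70064494, -1.49500803]), 'opening': 0.9974008245466133}
scene {'fx': 437.43745900898523, 'fy': 437.43745900898523, 'cx': 322.5984610283992, 'cy': 236.66868224725368, 'position': array([ 1.42554138, -0.15203785,  0.63482595]), 'attitude': array([ 0.67409106,  0.55689465, -0.30138543, -0.38031094])}
top {'fx': 545.0130936876745, 'fy': 545.0130936876745, 'cx': 324.5001983707495, 'cy': 237.12336404425636, 'position': array([0.44260562, 0.01407216, 1.48344728]), 'attitude': array([ 0.71026564, -0.70248485,  0.02976331, -0.03393957])}
wrist {'fx': 394.8441077114683, 'fy': 394.8441077114683, 'cx': 321.78803104367023, 'cy': 243.17100804927512, 'hand_eye': array([[ 5.77839073e-04, -9.52014462e-01, -3.06052497e-01,
         7.97572943e-02],
       [ 9.99999823e-01,  5.06776555e-04,  3.11647061e-04,
         8.52165881e-06],
       [-1.41592279e-04, -3.06052623e-01,  9.52014586e-01,
        -1.45518866e-01],
       [ 0.00000000e+00,  0.00000000e+00,  0.00000000e+00,
         1.00000000e+00]])}
```

View pics/top0.png

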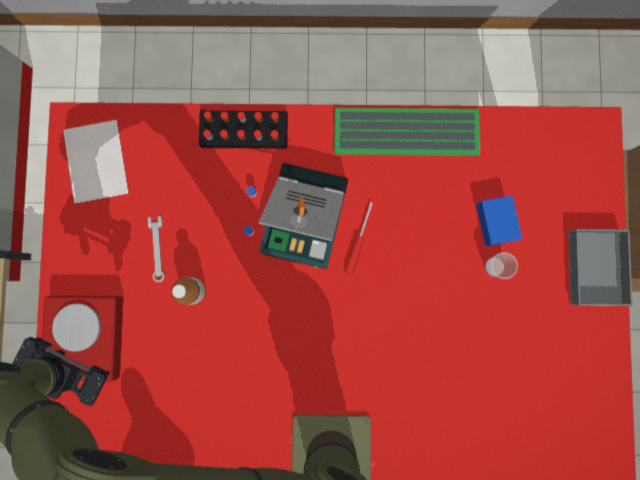

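View pics/scene0.png

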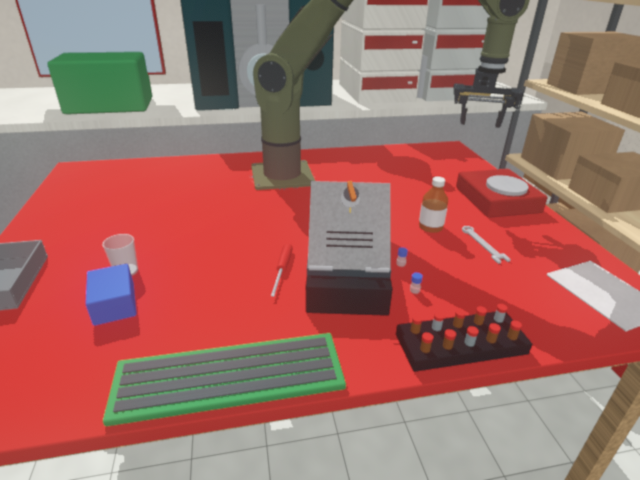

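The top view shows the module near pixel (305,215), rotated about -15°. Its hinge is on the far side and the cover is raised, with the orange wing at about (301,206). The vials are at (252,190) and (249,230), and the screwdriver at (362,220). I'll zoom in next.

Run:
```python
import cv2,numpy as np
a=cv2.imread('pics/top0.png')[150:280,235:385]; b=cv2.imread('pics/scene0.png')[165:325,295:435]
a=cv2.resize(a,None,fx=4,fy=4,interpolation=2)[:, :400*1+0] if 0 else cv2.resize(a,(400*1,347),interpolation=2)
b=cv2.resize(b,(400,457),interpolation=2)
o=np.zeros((457,800,3),np.uint8);o[:347,:400]=a;o[:,400:]=b
cv2.imwrite('pics/c1.png',o)
```

```text
(no output)
```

View pics/c1.png

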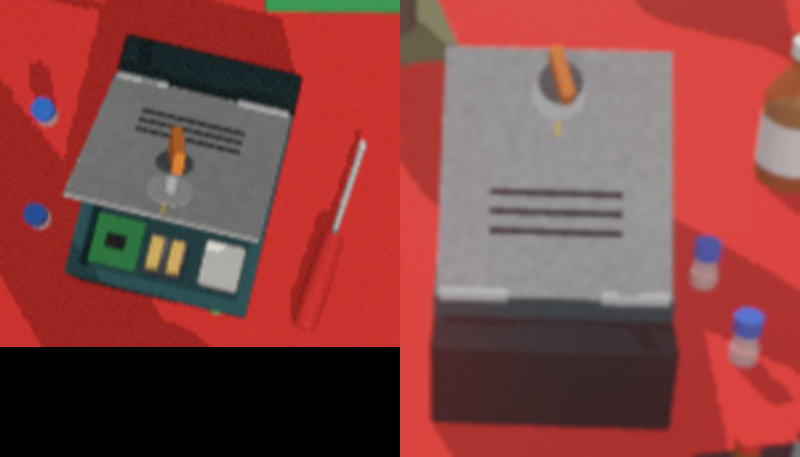

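The crop shows the near rim corners, the strip corners, the cover's free-edge corners and the wing clearly. The wing looks slightly off the yellow marks. Next I triangulate.

```bash
cat > h.py <<'E'
import numpy as np
from plant import r
from scipy.spatial.transform import Rotation as R
def ray(n,uv,pose=None):
    p=r.camera_params(n); d=np.array([(uv[0]-p['cx'])/p['fx'],(uv[1]-p['cy'])/p['fy'],1])
    if n!='wrist': return p['position'],R.from_quat(p['attitude']).apply(d)
    H=p['hand_eye']; Rt=R.from_quat(pose['eef_rot'])
    return pose['tool_pos']+Rt.apply(H[:3,3]),Rt.apply(H[:3,:3]@d)
def plane(n,uv,z,pose=None):
    o,d=ray(n,uv,pose); return o+d*(z-o[2])/d[2]
def tri(a,b):
    (o,d),(p,e)=a,b
    t=np.linalg.lstsq(np.c_[d,-e],p-o,rcond=None)[0]
    x,y=o+t[0]*d,p+t[1]*e; return (x+y)/2,np.linalg.norm(x-y)
def to_tool(pw,s=None):
    s=s or r.get_state(); return R.from_quat(s['eef_rot']).inv().apply(np.array(pw)-s['tool_pos'])
E
python3 - <<'E'
from h import *
np.set_printoptions(precision=4,suppress=True)
P=lambda u,z:plane('top',u,z)
nl,nr=P((260.1,252.4),.086),P((326.9,268.5),.086)
fl,fr=P((282.2,163.5),.075),P((347.5,178.5),.075)
hl,hr=P((278.9,177.7),.09),P((344.1,192.7),.09)
for k in 'nl nr fl fr hl hr'.split(): print(k,globals()[k])
for a,b in((nl,nr),(fl,fr),(hl,hr)): 
    d=a-b; print('len',np.linalg.norm(d),'yaw',np.degrees(np.arctan2(-d[0],d[1])))
a=tri(ray('top',(259.8,222.7)),ray('scene',(390.2,183.2)));b=tri(ray('top',(331.7,240.4)),ray('scene',(311.4,181.1)))
print('free edge',a,b)
m=(a[0]+b[0])/2; h=(hl+hr)/2; v=m-h; print(m,h,np.linalg.norm(v),np.degrees(np.arctan2(v[2],np.hypot(v[0],v[1]))))
print('vials',P((251,190),.045),P((248,230),.045))
E
```

```text
nl [0.5276 0.1881 0.086 ]
nr [0.4882 0.016  0.086 ]
fl [0.7629 0.1365 0.075 ]
fr [ 0.7247 -0.0354  0.075 ]
hl [0.722 0.143 0.09 ]
hr [ 0.6844 -0.0264  0.09  ]
len 0.17654946178125208 yaw -12.90208164600886
len 0.17606089615608678 yaw -12.538606152804133
len 0.17352520289932163 yaw -12.517986023654313
free edge (array([0.589 , 0.1749, 0.2251]), np.float64(0.004083528003599427)) (array([0.549 , 0.0061, 0.2247]), np.float64(0.0015500358087559279))
[0.569  0.0905 0.2249] [0.7032 0.0583 0.09  ] 0.192968426805203 44.35246596077342
vials [0.6969 0.2212 0.045 ] [0.5893 0.2266 0.045 ]
```

```bash
cat >> h.py <<'E'
np.set_printoptions(precision=4,suppress=True)
YAW=np.radians(-12.7); C=np.array([.6055,.0800,0])
def mod(x,y,z): return C+R.from_euler('z',YAW).apply([x,y,z])
def rel(pw,ydeg,s=None):
    "tool shift and turn to TCP pw, pointing down, tool y at world angle ydeg"
    s=s or r.get_state(); a=np.radians(ydeg); y=np.array([np.cos(a),np.sin(a),0]); z=np.array([0,0,-1.])
    T=R.from_matrix(np.c_[np.cross(y,z),y,z]); Q=R.from_quat(s['eef_rot'])
    return Q.inv().apply(pw-s['tool_pos']),(Q.inv()*T).as_rotvec()
E
python3 - <<'E'
from h import *
w=mod(-.034,-.06,.275); print(w,*rel(w,-12.7)); print(C+0, mod(.098,0,.086))
E
```

```text
[0.5591 0.0289 0.275 ] [-0.4959 -0.3648 -0.0363] [-0.001   0.001   1.3617]
[0.6055 0.08   0.    ] [0.7011 0.0585 0.086 ]
```

carry_out(plan=[{"rot":[0,0,0.9],"xyz":[-0.25,-0.185,-0.08],"grip":255},{"rot":[0,0,0.9],"xyz":[-0.25,-0.185,-0.08],"grip":255},{"rot":[0,0,0.9],"xyz":[-0.25,-0.185,-0.08],"grip":255},{"rot":[0,0,0.9],"xyz":[-0.25,-0.185,-0.08],"grip":255},{"rot":[0,0,0.9],"xyz":[-0.25,-0.185,-0.08],"grip":255},{"rot":[0,0,0.9],"xyz":[-0.25,-0.185,-0.08],"grip":255},{"rot":[0,0,0.9],"xyz":[-0.25,-0.185,-0.08],"grip":255},{"rot":[0,0,0.9],"xyz":[-0.25,-0.185,-0.08],"grip":255}], squeeze=15)

```text
clock: 0.82
tool_pos: [0.4127, 0.2915, 0.3196]
eef_rot: [0.621, 0.784, -0.0, 0.001]
contact_force: [0.0, -0.8, -0.2]
opening: 0.421
finger_force: 0.0
```

Run:
```python
from h import *
s=r.get_state();print(s['clock'],s['tool_pos'],s['q'],*rel(mod(-.034,-.06,.275),-12.7))
```

```text
0.8167 [0.4127 0.2915 0.3196] [-0.7408  0.4267  0.0502  1.8169 -0.0242  0.8983 -0.4493] [-0.2891  0.0825  0.0451] [0.0014 0.0012 0.4525]
```

carry_out(plan=[{"rot":[0,0,0.45],"xyz":[-0.29,0.082,0.03],"grip":255},{"rot":[0,0,0.45],"xyz":[-0.29,0.082,0.03],"grip":255},{"rot":[0,0,0.45],"xyz":[-0.29,0.082,0.03],"grip":255},{"rot":[0,0,0.45],"xyz":[-0.29,0.082,0.03],"grip":255},{"rot":[0,0,0.45],"xyz":[-0.29,0.082,0.03],"grip":255},{"rot":[0,0,0.45],"xyz":[-0.29,0.082,0.03],"grip":255},{"rot":[0,0,0.45],"xyz":[-0.29,0.082,0.03],"grip":255},{"rot":[0,0,0.45],"xyz":[-0.29,0.082,0.03],"grip":255}])

```text
clock: 1.48
tool_pos: [0.5615, 0.025, 0.2881]
eef_rot: [0.78, 0.625, -0.001, 0.002]
contact_force: [0.8, -0.6, -0.0]
opening: 0.004
finger_force: 0.0
```

Run:
```python
from h import *
s=r.get_state();print(s['clock'],s['tool_pos'],s['q'],*rel(mod(-.034,-.06,.24),-12.7))
print(s['contact_force'],s['opening'])
for th in (44,35,26,18,10,4,0):
    t=np.radians(th); print(th,rel(mod(.098-.184*np.cos(t),-.06,.086+.196*np.sin(t)+.004*np.cos(t)),-12.7)[0])
```

```text
1.4833 [0.5615 0.025  0.2881] [-0.2369  0.5486  0.177   1.7092 -0.1116  0.893  -0.2348] [ 0.0035 -0.0033  0.0481] [0.0023 0.0047 0.0023]
[ 0.7872 -0.5512 -0.0051] 0.0038112026771641287
44 [ 0.0036 -0.0037  0.0631]
35 [ 0.0037 -0.0221  0.0864]
26 [ 0.0039 -0.0368  0.1125]
18 [ 0.004  -0.0465  0.1376]
10 [ 0.0042 -0.0528  0.164 ]
4 [ 0.0043 -0.0552  0.1843]
0 [ 0.0043 -0.0556  0.198 ]
```

carry_out(plan=[{"rot":[0,0,0],"xyz":[0.003,-0.002,0.025],"grip":255},{"rot":[0,0,0],"xyz":[0.003,-0.003,0.045],"grip":255},{"rot":[0,0,0],"xyz":[0.003,-0.003,0.055],"grip":255},{"rot":[0,0,0],"xyz":[0.003,-0.004,0.061],"grip":255},{"rot":[0,0,0],"xyz":[0.003,-0.008,0.067],"grip":255},{"rot":[0,0,0],"xyz":[0.003,-0.012,0.073],"grip":255},{"rot":[0,0,0],"xyz":[0.003,-0.016,0.079],"grip":255},{"rot":[0,0,0],"xyz":[0.003,-0.021,0.085],"grip":255}])

```text
clock: 2.15
tool_pos: [0.5364, 0.0416, 0.2041]
eef_rot: [0.777, 0.63, -0.002, -0.002]
contact_force: [-5.8, 1.5, 5.9]
opening: 0.003
finger_force: 5.7
```

Run:
```python
from h import *
import cv2
s=r.get_state();print(s['clock'],s['tool_pos'],s['contact_force'])
for th in (35,30,26,22,18,14,10,6,3,0):
    t=np.radians(th); print(th,rel(mod(.098-.184*np.cos(t),-.06,.086+.196*np.sin(t)+.004*np.cos(t)),-12.7)[0])
```

```text
2.15 [0.5364 0.0416 0.2041] [-5.8431  1.5093  5.9496]
35 [-0.0075  0.0061  0.0024]
30 [-0.0074 -0.0024  0.0166]
26 [-0.0073 -0.0084  0.0286]
22 [-0.0072 -0.0135  0.041 ]
18 [-0.0072 -0.0179  0.0538]
14 [-0.0071 -0.0213  0.0669]
10 [-0.0071 -0.0239  0.0803]
6 [-0.007  -0.0256  0.0938]
3 [-0.007  -0.0263  0.104 ]
0 [-0.007  -0.0265  0.1142]
```

carry_out(plan=[{"rot":[0,0,0],"xyz":[-0.001,-0.004,0.006],"grip":255},{"rot":[0,0,0],"xyz":[-0.002,-0.008,0.013],"grip":255},{"rot":[0,0,0],"xyz":[-0.003,-0.011,0.02],"grip":255},{"rot":[0,0,0],"xyz":[-0.004,-0.014,0.027],"grip":255},{"rot":[0,0,0],"xyz":[-0.005,-0.017,0.034],"grip":255},{"rot":[0,0,0],"xyz":[-0.006,-0.02,0.041],"grip":255},{"rot":[0,0,0],"xyz":[-0.006,-0.022,0.048],"grip":255},{"rot":[0,0,0],"xyz":[-0.006,-0.024,0.055],"grip":255}])

```text
clock: 2.82
tool_pos: [0.5156, 0.0394, 0.1487]
eef_rot: [0.777, 0.629, 0.001, 0.001]
contact_force: [0.7, 0.4, 0.7]
opening: 0.009
finger_force: 0.4
```

Run:
```python
from h import *
import cv2
s=r.get_state();print(s['clock'],s['tool_pos'],s['contact_force'])
cv2.imwrite('pics/s2.png',r.snapshot('scene')[130:330,240:480,::-1].repeat(2,0).repeat(2,1))
for th in (22,18,14,10,6,3,0):
    t=np.radians(th); print(th,rel(mod(.098-.184*np.cos(t),-.06,.086+.196*np.sin(t)+.004*np.cos(t)),-12.7)[0])
```

```text
2.8167 [0.5156 0.0394 0.1487] [0.6506 0.4076 0.7415]
22 [-0.0004  0.0074 -0.0158]
18 [-0.0004  0.0031 -0.003 ]
14 [-0.0003 -0.0005  0.0101]
10 [-0.0003 -0.0031  0.0234]
6 [-0.0002 -0.0049  0.0369]
3 [-0.0002 -0.0056  0.0471]
0 [-0.0002 -0.0059  0.0574]
```

View pics/s2.png

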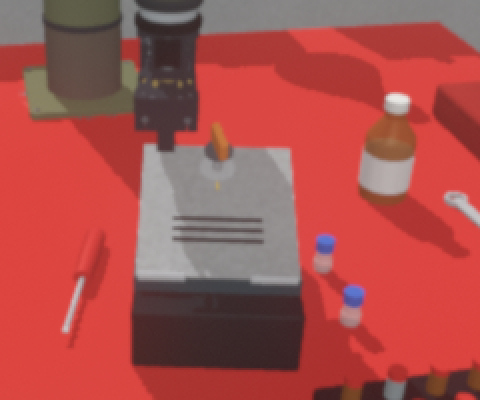

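The cover has swung further down, and the finger is at its free edge around crop pixel (165,145), possibly past the lip. I'll compute the cover angle from the corners at full pixels (312.5,203.5) and (385,204.5).

Run:
```python
from h import *
from scipy.optimize import minimize_scalar as m
for uv,y in(((312.5,203.5),-.088),((385,204.5),.088),((311.4,181.1),-.088),((390.2,183.2),.088)):
    o,d=ray('scene',uv); d/=np.linalg.norm(d)
    def f(t):
        v=mod(.098-.196*np.cos(t)+.004*np.sin(t),y,.086+.196*np.sin(t)+.004*np.cos(t))-o; return np.linalg.norm(v-(v@d)*d)
    k=m(f,bounds=(0,1.2),method='bounded'); print(np.degrees(k.x),k.fun)
s=r.get_state(); Rm=R.from_euler('z',-YAW); print('TCP in module',Rm.apply(s['tool_pos']-C))
```

```text
15.382826871509318 0.005034444133618752
16.520724079662035 0.004035200802120968
42.971737581550826 0.004158034090754895
44.17093449600962 0.0035757252055820996
TCP in module [-0.0801 -0.0597  0.1474]
```

carry_out(plan=[{"rot":[0,0,0],"xyz":[0,-0.001,0.008],"grip":255},{"rot":[0,0,0],"xyz":[0,-0.002,0.015],"grip":255},{"rot":[0,0,0],"xyz":[0,-0.003,0.022],"grip":255},{"rot":[0,0,0],"xyz":[0,-0.004,0.029],"grip":255},{"rot":[0,0,0],"xyz":[0,-0.005,0.036],"grip":255},{"rot":[0,0,0],"xyz":[0,-0.005,0.042],"grip":255},{"rot":[0,0,0],"xyz":[0,-0.005,0.047],"grip":255},{"rot":[0,0,0],"xyz":[0,-0.005,0.051],"grip":255}])

```text
clock: 3.53
tool_pos: [0.5098, 0.0407, 0.097]
eef_rot: [0.777, 0.629, -0.0, -0.0]
contact_force: [-0.7, -0.4, 1.5]
opening: 0.003
finger_force: 0.3
```

carry_out(plan=[{"rot":[0,0,0],"xyz":[0,0,0.002],"grip":255},{"rot":[0,0,0],"xyz":[0,0,0.004],"grip":255},{"rot":[0,0,0],"xyz":[0,0,0.005],"grip":255},{"rot":[0,0,0],"xyz":[0,0,0.005],"grip":255}])

```text
clock: 3.87
tool_pos: [0.5101, 0.0407, 0.0927]
eef_rot: [0.777, 0.629, 0.0, 0.0]
contact_force: [0.5, -0.3, 0.1]
opening: 0.003
finger_force: 0.0
```

carry_out(plan=[{"rot":[0,0,0],"xyz":[0,0,0.001],"grip":255},{"rot":[0,0,0],"xyz":[0,0,0.002],"grip":255},{"rot":[0,0,0],"xyz":[0,0,0.003],"grip":255},{"rot":[0,0,0],"xyz":[0,0,0.003],"grip":255}])

```text
clock: 4.2
tool_pos: [0.5102, 0.0407, 0.0904]
eef_rot: [0.777, 0.629, 0.0, 0.0]
contact_force: [-1.5, 0.4, 6.9]
opening: 0.005
finger_force: 3.5
```

carry_out(plan=[{"rot":[0,0,0],"xyz":[0,0,0.001],"grip":255},{"rot":[0,0,0],"xyz":[0,0,0.001],"grip":255},{"rot":[0,0,0],"xyz":[0,0,0.001],"grip":255}])

```text
clock: 4.45
tool_pos: [0.5102, 0.0407, 0.0903]
eef_rot: [0.777, 0.629, 0.001, 0.0]
contact_force: [-3.5, 0.4, 16.6]
opening: 0.005
finger_force: 8.1
```

Run:
```python
from h import *
w=mod(-.06,0,.24); print(w,*rel(w,77.3)); print(r.get_state()['q'])
```

```text
[0.547  0.0932 0.24  ] [ 0.0591  0.0252 -0.1496] [ 0.0016  0.0004 -1.5593]
[-0.2155  0.7936  0.0759  2.032  -0.1732  0.3204 -0.208 ]
```

carry_out(plan=[{"rot":[0,0,0],"xyz":[0,0,-0.03],"grip":255},{"rot":[0,0,0],"xyz":[0,0,-0.07],"grip":200},{"rot":[0,0,-0.12],"xyz":[0,0,-0.11],"grip":120},{"rot":[0,0,-0.24],"xyz":[0.06,0.025,-0.15],"grip":60},{"rot":[0,0,-1.56],"xyz":[0.06,0.025,-0.15],"grip":60},{"rot":[0,0,-1.56],"xyz":[0.06,0.025,-0.15],"grip":60},{"rot":[0,0,-1.56],"xyz":[0.06,0.025,-0.15],"grip":60},{"rot":[0,0,-1.56],"xyz":[0.06,0.025,-0.15],"grip":60}])

```text
clock: 5.12
tool_pos: [0.5472, 0.0948, 0.2392]
eef_rot: [0.494, 0.869, 0.0, 0.0]
contact_force: [-0.2, 0.1, 0.7]
opening: 0.512
finger_force: 0.0
```

carry_out(plan=[{"rot":[0,0,-0.83],"xyz":[0,0,0],"grip":60},{"rot":[0,0,-0.83],"xyz":[0,0,0],"grip":60},{"rot":[0,0,-0.83],"xyz":[0,0,0],"grip":60},{"rot":[0,0,-0.83],"xyz":[0,0,0],"grip":60},{"rot":[0,0,-0.83],"xyz":[0,0,0],"grip":60},{"rot":[0,0,-0.83],"xyz":[0,0,0],"grip":60},{"rot":[0,0,-0.83],"xyz":[0,0,0],"grip":60},{"rot":[0,0,-0.83],"xyz":[0,0,0],"grip":60}])

```text
clock: 5.78
tool_pos: [0.5468, 0.0939, 0.2386]
eef_rot: [0.104, 0.995, 0.0, -0.0]
contact_force: [1.4, 0.8, -0.2]
opening: 0.765
finger_force: 0.0
```

Run:
```python
from h import *
import cv2,pickle
s=r.get_state(); im=r.snapshot('wrist')[:,:,::-1].copy(); cv2.imwrite('pics/w3.png',im); pickle.dump(s,open('s3.pkl','wb'))
print(s['clock'],s['tool_pos'],s['q'],s['opening'],*rel(mod(-.06,0,.24),77.3))
h=cv2.cvtColor(im,cv2.COLOR_BGR2HSV)
for n,lo,hi in(('orange',(5,150,90),(17,255,255)),('yellow',(20,100,100),(32,255,255))):
    k=cv2.inRange(h,lo,hi); c,_=cv2.findContours(k,0,1)
    for q in c:
        if cv2.contourArea(q)>20: print(n,cv2.contourArea(q),cv2.minAreaRect(q))
```

```text
5.7833 [0.5468 0.0939 0.2386] [-0.0634  0.6057 -0.3121  1.7764  0.2462  0.798   0.8652] 0.7648330014019389 [-0.0003 -0.0007 -0.0014] [ 0.0002 -0.0003  0.0088]
orange 75.5 ((354.9102783203125, 470.4226379394531), (108.07405090332031, 4.848527431488037), 2.12109637260437)
orange 240.0 ((435.232421875, 453.0054016113281), (21.02713966369629, 14.557251930236816), 72.89727020263672)
orange 1008.0 ((323.7457580566406, 242.10923767089844), (65.5142593383789, 17.61136245727539), 74.87599182128906)
orange 484.5 ((596.2999877929688, 23.900001525878906), (57.547576904296875, 21.257369995117188), 49.76364517211914)
yellow 219.5 ((302.5, 475.0), (8.0, 35.0), 90.0)
yellow 330.5 ((255.5, 475.0), (8.0, 59.0), 90.0)
yellow 2838.5 ((480.5, 470.0), (18.0, 317.0), 90.0)
yellow 707.5 ((120.74211120605469, 403.7379455566406), (31.939237594604492, 79.29741668701172), 11.768289566040039)
yellow 1102.0 ((523.2904663085938, 403.4373779296875), (79.06420135498047, 32.162357330322266), 77.82854461669922)
yellow 45.0 ((324.5, 189.5), (15.0, 3.0), 90.0)
```

View pics/w3.png

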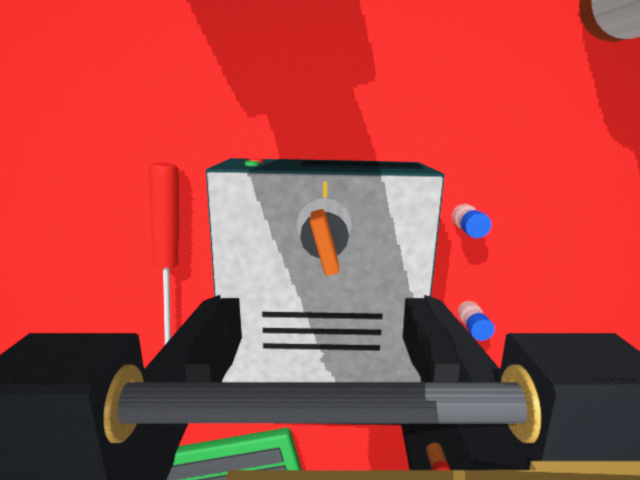

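The wrist view shows the cover shut. The wing, at (318,213)–(333,274), is turned about 15° off the yellow mark at (325,189), and the finger area is clear. Next I measure its top face.

Run:
```python
from h import *
import cv2,pickle
s=pickle.load(open('s3.pkl','rb')); im=cv2.imread('pics/w3.png')
h=cv2.cvtColor(im,cv2.COLOR_BGR2HSV); k=cv2.inRange(h,(5,150,90),(17,255,255)); k[:, :290]=0;k[:,360:]=0;k[:200]=0;k[290:]=0
v=h[:,:,2][k>0]; print(np.histogram(v,8))
Rm=R.from_euler('z',-YAW)
def show(n,k):
    c=max(cv2.findContours(k,0,1)[0],key=cv2.contourArea)[:,0].astype(float)
    p=np.array([Rm.apply(plane('wrist',u,.147,s)-C)[:2]*1000 for u in c]).astype(np.float32)
    print(n,cv2.minAreaRect(p)); 
show('all',k)
t,_=cv2.threshold(v,0,255,cv2.THRESH_OTSU); print(t); show('bright',cv2.inRange(h[:,:,2],t+1,255)&k)
for u in((325,181),(325,197)): print(Rm.apply(plane('wrist',u,.09,s)-C)*1000)
# cover front corners in wrist
for u in((208,171),(443,176)): print('corner',Rm.apply(plane('wrist',u,.09,s)-C)*1000)
```

```text
(array([ 16,  16,  95,  65,  56,  62,  84, 688]), array([114.   , 128.875, 143.75 , 158.625, 173.5  , 188.375, 203.25 ,
       218.125, 233.   ]))
all ((-64.0947265625, 2.1744327545166016), (43.22236251831055, 10.958455085754395), 15.64687442779541)
193.0
bright ((-61.64674377441406, 2.418729782104492), (38.35879898071289, 9.062240600585938), 15.79419994354248)
[-94.2284   2.7311  90.    ]
[-82.1676   2.9178  90.    ]
corner [-100.4932  -83.8412   90.    ]
corner [-99.0731  90.2084  90.    ]
```

Run:
```python
from h import *
w=mod(-.0616,.0026,0); print('stud',w)
for z in(.175,.126): w[2]=z; print(*rel(w,93.0))
```

```text
stud [0.546  0.0961 0.    ]
[0.0012 0.0019 0.0636] [ 0.0003 -0.0003 -0.2653]
[0.0012 0.0019 0.1126] [ 0.0003 -0.0003 -0.2653]
```

carry_out(plan=[{"rot":[0,0,-0.12],"xyz":[0.001,0.002,0.01],"grip":100},{"rot":[0,0,-0.24],"xyz":[0.001,0.002,0.03],"grip":120},{"rot":[0,0,-0.265],"xyz":[0.001,0.002,0.055],"grip":120},{"rot":[0,0,-0.265],"xyz":[0.001,0.002,0.08],"grip":120},{"rot":[0,0,-0.265],"xyz":[0.001,0.002,0.1],"grip":120},{"rot":[0,0,-0.265],"xyz":[0.001,0.002,0.112],"grip":120},{"rot":[0,0,-0.265],"xyz":[0.001,0.002,0.112],"grip":120},{"rot":[0,0,-0.265],"xyz":[0.001,0.002,0.112],"grip":120}])

```text
clock: 6.5
tool_pos: [0.5461, 0.0964, 0.1264]
eef_rot: [-0.026, 1.0, -0.0, -0.0]
contact_force: [0.3, 0.8, 0.1]
opening: 0.528
finger_force: 0.0
```

Run:
```python
from h import *
import cv2
s=r.get_state();print(s['clock'],s['tool_pos'],s['contact_force'],*rel(mod(-.0616,.0026,.126),93))
cv2.imwrite('pics/w4.png',r.snapshot('wrist')[:,:,::-1])
```

```text
6.5 [0.5461 0.0964 0.1264] [0.281  0.8465 0.1423] [ 0.0002 -0.0003  0.0004] [-0.0004 -0.001   0.0005]
```

View pics/w4.png

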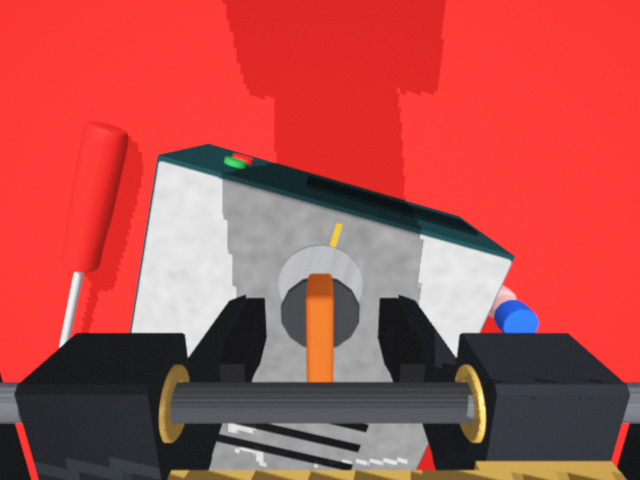

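The wing at (320,325) is centred between the fingers and square to them. The yellow mark at (336,235) is turned away, as expected. Now I close the fingers.

carry_out(plan=[{"rot":[0,0,0],"xyz":[0,0,0],"grip":255},{"rot":[0,0,0],"xyz":[0,0,0],"grip":255},{"rot":[0,0,0],"xyz":[0,0,0],"grip":255},{"rot":[0,0,0],"xyz":[0,0,0],"grip":255},{"rot":[0,0,0],"xyz":[0,0,0],"grip":255},{"rot":[0,0,0],"xyz":[0,0,0],"grip":255},{"rot":[0,0,0],"xyz":[0,0,0],"grip":255},{"rot":[0,0,0],"xyz":[0,0,0],"grip":255}], squeeze=35)

```text
clock: 7.22
tool_pos: [0.5465, 0.0957, 0.127]
eef_rot: [-0.027, 1.0, -0.0, 0.0]
contact_force: [-0.7, -1.2, 3.7]
opening: 0.108
finger_force: 35.0
```

carry_out(plan=[{"rot":[0,0,0.07],"xyz":[0,0,0],"grip":255},{"rot":[0,0,0.14],"xyz":[0,0,0],"grip":255},{"rot":[0,0,0.21],"xyz":[0,0,0],"grip":255},{"rot":[0,0,0.28],"xyz":[0,0,0],"grip":255},{"rot":[0,0,0.28],"xyz":[0,0,0],"grip":255},{"rot":[0,0,0.28],"xyz":[0,0,0],"grip":255}])

```text
clock: 7.72
tool_pos: [0.5465, 0.0958, 0.1269]
eef_rot: [0.112, 0.994, -0.0, 0.0]
contact_force: [0.8, -2.0, 3.0]
opening: 0.116
finger_force: 35.0
```

Run:
```python
from h import *
import cv2,pickle
s=r.get_state();print(s['clock'],s['tool_pos'],s['contact_force'],s['moment'],s['opening'],s['finger_force'],*rel(mod(-.0616,.0026,.126),77))
im=r.snapshot('wrist')[:,:,::-1].copy();pickle.dump(s,open('s5.pkl','wb'));cv2.imwrite('pics/w5.png',im)
h=cv2.cvtColor(im,cv2.COLOR_BGR2HSV); k=cv2.inRange(h,(20,90,90),(33,255,255)); k[300:]=0
c=max(cv2.findContours(k,0,1)[0],key=cv2.contourArea)[:,0].astype(float)
p=np.array([plane('wrist',u,.09,s)[:2]*1000 for u in c]).astype(np.float32); print(cv2.minAreaRect(p))
```

```text
7.7167 [0.5465 0.0958 0.1269] [ 0.7922 -1.9772  2.9605] [-0.5704  0.0081 -0.0224] 0.11644734247063047 35.00064731575549 [0.0006 0.0001 0.0009] [-0.0007  0.0006  0.0026]
((519.9773559570312, 101.5935287475586), (2.909269094467163, 11.996525764465332), 77.20008850097656)
```

View pics/w5.png

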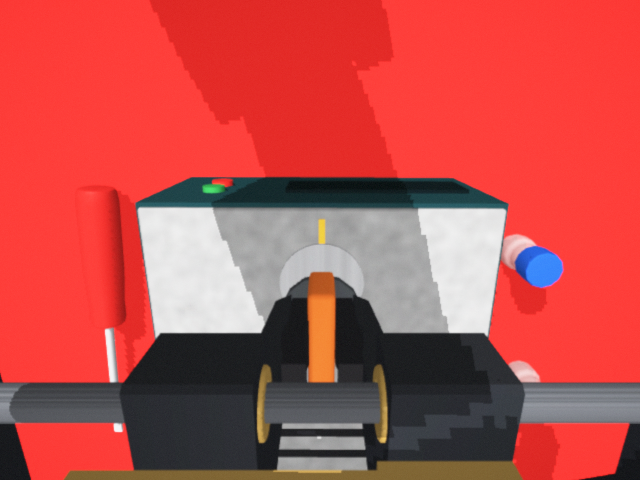

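The wing at (321,325) is now in line with the yellow mark at (322,231). I start pushing.

carry_out(plan=[{"rot":[0,0,0],"xyz":[0,0,0.002],"grip":255},{"rot":[0,0,0],"xyz":[0,0,0.004],"grip":255},{"rot":[0,0,0],"xyz":[0,0,0.005],"grip":255},{"rot":[0,0,0],"xyz":[0,0,0.006],"grip":255},{"rot":[0,0,0],"xyz":[0,0,0.006],"grip":255}])

```text
clock: 8.18
tool_pos: [0.5465, 0.0959, 0.1206]
eef_rot: [0.113, 0.994, -0.0, 0.0]
contact_force: [-0.2, -4.1, 5.8]
opening: 0.112
finger_force: 35.0
```

carry_out(plan=[{"rot":[0,0,0],"xyz":[0,0,0.001],"grip":255},{"rot":[0,0,0],"xyz":[0,0,0.002],"grip":255},{"rot":[0,0,0],"xyz":[0,0,0.003],"grip":255},{"rot":[0,0,0],"xyz":[0,0,0.003],"grip":255}])

```text
clock: 8.52
tool_pos: [0.5466, 0.0959, 0.1177]
eef_rot: [0.113, 0.994, -0.0, 0.0]
contact_force: [-0.7, -3.0, 6.5]
opening: 0.108
finger_force: 35.0
```

carry_out(plan=[{"rot":[0,0,0],"xyz":[0,0,0.001],"grip":255},{"rot":[0,0,0],"xyz":[0,0,0.002],"grip":255},{"rot":[0,0,0],"xyz":[0,0,0.0025],"grip":255},{"rot":[0,0,0],"xyz":[0,0,0.0025],"grip":255}])

```text
clock: 8.85
tool_pos: [0.5466, 0.0959, 0.1153]
eef_rot: [0.113, 0.994, -0.0, 0.0]
contact_force: [-0.2, -2.8, 7.7]
opening: 0.112
finger_force: 35.0
```

carry_out(plan=[{"rot":[0,0,0],"xyz":[0,0,0.0005],"grip":255},{"rot":[0,0,0],"xyz":[0,0,0.001],"grip":255},{"rot":[0,0,0],"xyz":[0,0,0.001],"grip":255}])

```text
clock: 9.1
tool_pos: [0.5466, 0.0959, 0.1144]
eef_rot: [0.113, 0.994, -0.0, 0.0]
contact_force: [-0.3, -3.2, 8.1]
opening: 0.109
finger_force: 35.0
```

carry_out(plan=[{"rot":[0,0,0],"xyz":[0,0,0.0005],"grip":255},{"rot":[0,0,0],"xyz":[0,0,0.001],"grip":255},{"rot":[0,0,0],"xyz":[0,0,0.001],"grip":255}])

```text
clock: 9.35
tool_pos: [0.5466, 0.0959, 0.1135]
eef_rot: [0.113, 0.994, -0.0, 0.0]
contact_force: [-1.5, -3.9, 7.5]
opening: 0.113
finger_force: 35.0
```

carry_out(plan=[{"rot":[0,0,0],"xyz":[0,0,0.0005],"grip":255},{"rot":[0,0,0],"xyz":[0,0,0.001],"grip":255},{"rot":[0,0,0],"xyz":[0,0,0.001],"grip":255}])

```text
clock: 9.6
tool_pos: [0.5466, 0.0959, 0.1125]
eef_rot: [0.113, 0.994, -0.0, 0.0]
contact_force: [-0.7, -3.8, 8.4]
opening: 0.111
finger_force: 35.0
```

carry_out(plan=[{"rot":[0,0,0],"xyz":[0,0,0.0005],"grip":255},{"rot":[0,0,0],"xyz":[0,0,0.001],"grip":255},{"rot":[0,0,0],"xyz":[0,0,0.001],"grip":255}])

```text
clock: 9.85
tool_pos: [0.5466, 0.0959, 0.1115]
eef_rot: [0.113, 0.994, -0.0, 0.0]
contact_force: [-0.6, -4.2, 8.9]
opening: 0.109
finger_force: 35.0
```

carry_out(plan=[{"rot":[0,0,0],"xyz":[0,0,0.0005],"grip":255},{"rot":[0,0,0],"xyz":[0,0,0.001],"grip":255},{"rot":[0,0,0],"xyz":[0,0,0.001],"grip":255}])

```text
clock: 10.1
tool_pos: [0.5466, 0.0959, 0.1106]
eef_rot: [0.113, 0.994, -0.0, 0.0]
contact_force: [-1.1, -4.2, 9.7]
opening: 0.109
finger_force: 35.0
```

carry_out(plan=[{"rot":[0,0,0],"xyz":[0,0,0.0005],"grip":255},{"rot":[0,0,0],"xyz":[0,0,0.001],"grip":255},{"rot":[0,0,0],"xyz":[0,0,0.001],"grip":255}])

```text
clock: 10.35
tool_pos: [0.5466, 0.0959, 0.1096]
eef_rot: [0.113, 0.994, -0.0, 0.0]
contact_force: [-0.7, -4.4, 9.3]
opening: 0.111
finger_force: 35.0
```

carry_out(plan=[{"rot":[0,0,0],"xyz":[0,0,0.0005],"grip":255},{"rot":[0,0,0],"xyz":[0,0,0.001],"grip":255},{"rot":[0,0,0],"xyz":[0,0,0.001],"grip":255}])

```text
clock: 10.6
tool_pos: [0.5466, 0.0959, 0.1086]
eef_rot: [0.113, 0.994, -0.0, 0.0]
contact_force: [-0.8, -4.6, 10.3]
opening: 0.11
finger_force: 35.0
```

carry_out(plan=[{"rot":[0,0,0],"xyz":[0,0,0.0005],"grip":255},{"rot":[0,0,0],"xyz":[0,0,0.001],"grip":255},{"rot":[0,0,0],"xyz":[0,0,0.001],"grip":255}])

```text
clock: 10.85
tool_pos: [0.5466, 0.0959, 0.1077]
eef_rot: [0.113, 0.994, -0.0, 0.0]
contact_force: [-0.2, -4.3, 9.9]
opening: 0.111
finger_force: 35.0
```

carry_out(plan=[{"rot":[0,0,0],"xyz":[0,0,0.0005],"grip":255},{"rot":[0,0,0],"xyz":[0,0,0.001],"grip":255},{"rot":[0,0,0],"xyz":[0,0,0.001],"grip":255}])

```text
clock: 11.1
tool_pos: [0.5466, 0.0959, 0.1067]
eef_rot: [0.113, 0.994, -0.0, 0.0]
contact_force: [-1.1, -4.6, 11.0]
opening: 0.109
finger_force: 35.0
```

carry_out(plan=[{"rot":[0,0,0],"xyz":[0,0,0.0005],"grip":255},{"rot":[0,0,0],"xyz":[0,0,0.001],"grip":255},{"rot":[0,0,0],"xyz":[0,0,0.001],"grip":255}])

```text
clock: 11.35
tool_pos: [0.5466, 0.0959, 0.1058]
eef_rot: [0.113, 0.994, -0.0, 0.0]
contact_force: [-1.8, -4.5, 10.2]
opening: 0.111
finger_force: 35.0
```

carry_out(plan=[{"rot":[0,0,0],"xyz":[0,0,0.0005],"grip":255},{"rot":[0,0,0],"xyz":[0,0,0.001],"grip":255},{"rot":[0,0,0],"xyz":[0,0,0.001],"grip":255}])

```text
clock: 11.6
tool_pos: [0.5466, 0.0959, 0.1054]
eef_rot: [0.113, 0.994, -0.0, 0.001]
contact_force: [-1.7, -3.1, 16.4]
opening: 0.113
finger_force: 35.0
```

The floor is at about 21.5 mm: a sharp rise to 16 N in total, roughly 5 N of it on the pin. Now I turn.

carry_out(plan=[{"rot":[0,0,0.06],"xyz":[0,0,0],"grip":255},{"rot":[0,0,0.14],"xyz":[0,0,0],"grip":255},{"rot":[0,0,0.22],"xyz":[0,0,0],"grip":255},{"rot":[0,0,0.3],"xyz":[0,0,0],"grip":255}])

```text
clock: 11.93
tool_pos: [0.5467, 0.0959, 0.1054]
eef_rot: [0.262, 0.965, -0.0, 0.001]
contact_force: [-1.8, -3.8, 15.1]
opening: 0.11
finger_force: 35.0
```

carry_out(plan=[{"rot":[0,0,0.08],"xyz":[0,0,0],"grip":255},{"rot":[0,0,0.16],"xyz":[0,0,0],"grip":255},{"rot":[0,0,0.24],"xyz":[0,0,0],"grip":255},{"rot":[0,0,0.32],"xyz":[0,0,0],"grip":255},{"rot":[0,0,0.4],"xyz":[0,0,0],"grip":255},{"rot":[0,0,0.48],"xyz":[0,0,0],"grip":255},{"rot":[0,0,0.56],"xyz":[0,0,0],"grip":255},{"rot":[0,0,0.64],"xyz":[0,0,0],"grip":255}])

```text
clock: 12.6
tool_pos: [0.5468, 0.0959, 0.1054]
eef_rot: [0.552, 0.834, 0.0, 0.001]
contact_force: [-2.3, -3.8, 15.4]
opening: 0.113
finger_force: 35.0
```

Run:
```python
from h import *
s=r.get_state();print(s['moment'],s['q'],*rel(s['tool_pos'],-13.1))
```

```text
[-0.9103  0.5213  0.038 ] [-0.2708  0.7954  0.0233  1.8953 -0.0371  0.4499  0.1801] [0. 0. 0.] [0.0015 0.0003 0.6298]
```

carry_out(plan=[{"rot":[0,0,0.08],"xyz":[0,0,0],"grip":255},{"rot":[0,0,0.16],"xyz":[0,0,0],"grip":255},{"rot":[0,0,0.24],"xyz":[0,0,0],"grip":255},{"rot":[0,0,0.32],"xyz":[0,0,0],"grip":255},{"rot":[0,0,0.4],"xyz":[0,0,0],"grip":255},{"rot":[0,0,0.48],"xyz":[0,0,0],"grip":255},{"rot":[0,0,0.56],"xyz":[0,0,0],"grip":255},{"rot":[0,0,0.63],"xyz":[0,0,0],"grip":255}])

```text
clock: 13.27
tool_pos: [0.5469, 0.0959, 0.1054]
eef_rot: [0.783, 0.622, 0.001, 0.001]
contact_force: [-1.2, -3.8, 15.6]
opening: 0.11
finger_force: 35.0
```

carry_out(plan=[{"rot":[0,0,0],"xyz":[0,0,0],"grip":255},{"rot":[0,0,0],"xyz":[0,0,0],"grip":255}])

```text
clock: 13.43
tool_pos: [0.5469, 0.0959, 0.1054]
eef_rot: [0.782, 0.623, 0.001, 0.001]
contact_force: [-2.6, -3.4, 16.0]
opening: 0.11
finger_force: 35.0
```

Run:
```python
from h import *
s=r.get_state();print(s['moment'],s['q'],*rel(s['tool_pos'],-13.1))
```

```text
[-0.8376  0.5791 -0.0454] [-0.3596  0.8058  0.175   1.9001 -0.2863  0.4578 -0.2052] [0. 0. 0.] [ 0.002  -0.0001  0.0033]
```

carry_out(plan=[{"rot":[0,0,0],"xyz":[0,0,-0.001],"grip":255},{"rot":[0,0,0],"xyz":[0,0,-0.002],"grip":255},{"rot":[0,0,0],"xyz":[0,0,-0.003],"grip":255},{"rot":[0,0,0],"xyz":[0,0,-0.004],"grip":255},{"rot":[0,0,0],"xyz":[0,0,-0.005],"grip":255},{"rot":[0,0,0],"xyz":[0,0,-0.005],"grip":255}])

```text
clock: 13.93
tool_pos: [0.5468, 0.0959, 0.1096]
eef_rot: [0.782, 0.623, 0.0, 0.001]
contact_force: [-1.5, -4.1, 8.7]
opening: 0.112
finger_force: 35.0
```

carry_out(plan=[{"rot":[0,0,0],"xyz":[0,0,-0.0005],"grip":255},{"rot":[0,0,0],"xyz":[0,0,-0.001],"grip":255},{"rot":[0,0,0],"xyz":[0,0,-0.001],"grip":255}])

```text
clock: 14.18
tool_pos: [0.5467, 0.0959, 0.1098]
eef_rot: [0.782, 0.623, 0.0, 0.0]
contact_force: [2.0, -4.6, 0.3]
opening: 0.115
finger_force: 35.0
```

The stud stopped 4.4 mm up and the force dropped to zero, so it is in the notch. I release and retreat.

carry_out(plan=[{"rot":[0,0,0],"xyz":[0,0,0],"grip":130},{"rot":[0,0,0],"xyz":[0,0,0],"grip":130},{"rot":[0,0,0],"xyz":[0,0,0],"grip":130},{"rot":[0,0,0],"xyz":[0,0,0],"grip":130},{"rot":[0,0,0],"xyz":[0,0,-0.02],"grip":130},{"rot":[0,0,0],"xyz":[0,0,-0.05],"grip":130},{"rot":[0,0,0],"xyz":[0,0,-0.09],"grip":130},{"rot":[0,0,0],"xyz":[0,0,-0.13],"grip":130}])

```text
clock: 14.85
tool_pos: [0.5453, 0.0967, 0.241]
eef_rot: [0.782, 0.624, -0.001, -0.001]
contact_force: [0.8, 0.1, 0.2]
opening: 0.491
finger_force: 0.0
```

carry_out(plan=[{"rot":[0,0,0],"xyz":[0,0,-0.01],"grip":130},{"rot":[0,0,0],"xyz":[0,0,-0.01],"grip":130},{"rot":[0,0,0],"xyz":[0,0,-0.01],"grip":130}])

```text
clock: 15.1
tool_pos: [0.5459, 0.0969, 0.2499]
eef_rot: [0.782, 0.624, 0.0, -0.0]
contact_force: [-0.1, -0.2, -0.1]
opening: 0.488
finger_force: 0.0
```

Run:
```python
from h import *
import cv2
s=r.get_state(); print(s['clock'],s['tool_pos'],s['contact_force'])
a=r.snapshot('wrist')[60:420,120:560,::-1]; b=r.snapshot('scene')[150:330,270:450,::-1]
cv2.imwrite('pics/f.png',np.hstack([a,cv2.resize(b,(360,360))]))
```

```text
15.1 [0.5459 0.0969 0.2499] [-0.1278 -0.1877 -0.0835]
```

View pics/f.png

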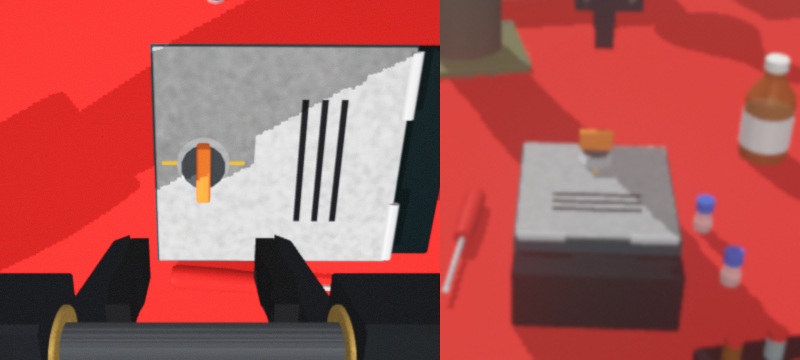

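The picture shows the cover flat. The wing at (203,172) lies across the yellow marks at (170,163) and (237,163), and it is still in. The vials and screwdriver are in place.

```bash
python3 -c "
from plant import r
print(r.finish_job())"
```

```text
the job is handed in; nothing more can be done
None
```

The job is handed in: the cover is shut, and the stud bottomed at about 21.5 mm with roughly 5 N on the pin, turned a quarter turn clockwise and stayed locked when released; the vials, bottle and screwdriver looked unmoved.

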